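Turn a row of stripped parts round for assembly

ROBOT

A 6-joint arm with a two-finger parallel gripper is mounted at the origin on the work surface. World frame = base frame: x ahead of the robot, y to its left, z up, the work surface at z = 0. Lengths are in m, angles in rad, forces in N, time in s.
With the tool pointing down it reaches from about 0.3 to 0.775 m from the base axis. Payload 14.6 kg.
Tool frame: the origin (TCP) lies at the very end of the fingers, on their centre line; the grasp point (between the pads) lies 19 mm behind it; z points along the fingers, y is the line along which they close (so a half turn about z gives the same grasp; the last joint's range is limited). The gripper opens to 85 mm and grips with 20 to 120 N. Pads are 22 mm wide; open, the fingers measure 114 mm over their backs; the gripper's body (76 mm by 85 mm) begins 54 mm behind the grasp point. The pads swing forward as they close: fully open they stand 13 mm farther back than shut.
Start: joints at [1.103, 0.3, 1.521, -0, 1.321, -0.067], TCP at [0.215, 0.506, 0.205] pointing down, gripper open.
Joint ranges: [-3.03, 3.03], [-0.79, 2.21], [0.23, 2.52], [-1.04, 4.18], [0, 3.07], [-2.55, 2.55]. Speed limits (rad/s): [2.22, 2.22, 2.57, 3.14, 3.14, 3.14].

INTERFACE

Orientations are given as a unit quaternion [w, x, y, z].
In Python, from cell import readout, vision, job_done gives the robot as it stands.
- The arm moves only by the shell command python3 -m inch 'ROWS' [FORCE]. ROWS is JSON, a list of rows, each a list of 7 numbers: the shift along the world's x, y, z in mm, then the turn, a rotation vector about the world's x, y, z in rad, then the gripper's target within -1 to 1 (shut at 1, half-way at 0, fully open at -1). In form: [[dx, dy, dz, wx, wy, wz, claw], ...]. A call has 1 to 12 rows; each row is the pose to reach, as a shift and turn from the pose commanded when the call began; what a row does not reach only later rows make up. A row lasts 1/10 s, in which the tool goes at most 50 mm and 8.59 degrees, less where a joint would pass 70% of its speed; a pose out of reach is approached as far as the arm can. A call with a gripper value outside its range is refused whole. The fingers move at their own pace and stop on an object; FORCE is the grip in N (left out, the last holds). Time passes only in rows, so rows that repeat a pose let the fingers close. It gives the time, the measured TCP pose, the force, the opening and the grip force at its end, in the units of the state.
- readout.sense(): the state, without advancing time (a new reading comes with each control period).
- vision.snapshot(name): name is "scene" or "top" or "wrist"; returns a dict with "frame" (420x560x3 uint8, red, green, blue), "K" (3x3 intrinsics, pixels), "rvec" (rotation vector, rad) and "tvec" (3), from world to camera coordinates, as OpenCV has them. Camera axes: x right, y down, z forward; pixel columns grow to the right and rows downward; lengths in m; the calibration is good to about 2 mm. A picture is of the moment at which its call begins. There is no depth.
- job_done(): hands the job in; it is judged then, once.
The state is a dict: "t": time; "joint_positions": joint angles; "joint_velocities": joint speeds; "joint_efforts": joint torques, N m; "position": TCP position; "eef_rot": TCP orientation; "wrist_force": force on the tool from outside, world axes, zero at the start; "moment": the same for the moment, N m; "finger_gap": finger opening in m; "finger_force": force on a finger pad.
Only numpy, scipy, OpenCV 4.12 (cv2) and the standard library are available. Lean on these libraries where they do the work, as an engineer would, in place of code of your own. Each camera call takes 0.05 s, during which the arm holds its last target. There are 200 camera calls.

TASK

The blue rack holds four parts in the order they came off the shaft, counted from the end with the steel post. Set them out on the plywood rack in the reverse order, counted from its own post: the part nearest the post on the blue rack goes on the pad farthest from the post on the plywood rack, and so on down the row, so that the fitter can start from the post. Keep every part upright throughout and leave each one standing squarely in the middle of its own pad.

Things in the scene. Friction and masses are not known exactly. Their poses are not given: they have to be found in the camera images.
- strip_rack: Blue rack, full at the start. Fixed, 140 x 310 mm, plate 12 mm thick; may be turned any way. Origin: on the bench under the middle of its row, z up. Four black rubber pads, 50 mm square, in a row along its y at x = 0, y = -90, -30, 30, 90 mm, tops 18 mm above the bench. Steel post (22 mm thick, top 52 mm up) at y = +138 mm marks its starting end. A spanner lies on it, 63 mm to the row's +x side.
- build_rack: Plywood rack, empty. Fixed, 140 x 310 mm, plate 12 mm thick; may be turned any way. Origin: on the bench under the middle of its row, z up. Four black rubber pads, 50 mm square, in a row along its y at x = 0, y = -90, -30, 30, 90 mm, tops 18 mm above the bench. Steel post (22 mm thick, top 52 mm up) at y = +138 mm marks its starting end. A screwdriver lies on it, 68 mm to the row's +x side.
- sleeve_c (a point): Centre, half-way up, of the spacer sleeve: the tallest and slimmest part, a plain steel round 32 mm across and 50 mm tall. Its z is up. Stands on a pad of the blue rack within 4 mm of its middle, its x within 0.1 rad of the rack's. Neighbours are 60 mm away along the row; the room for fingers is across the row (rack's x).
- bearing_c (a point): Centre, half-way up, of the bearing: the widest plain round, steel with a dark seal ring on top, 47 mm across and 30 mm tall. Its z is up. Stands on a pad of the blue rack within 4 mm of its middle, its x within 0.1 rad of the rack's. Neighbours are 60 mm away along the row; the room for fingers is across the row (rack's x).
- bush_c (a point): Centre, half-way up, of the flanged bush: brass, 44 mm tall, a round body 34 mm across above a flange 48 mm across and 9 mm thick at its foot. Its z is up. Stands on a pad of the blue rack within 4 mm of its middle, its x within 0.1 rad of the rack's. Neighbours are 60 mm away along the row; the room for fingers is across the row (rack's x).
- nut_c (a point): Centre, half-way up, of the hexagon nut: steel, 36 mm across the flats (41.6 mm across the corners), 30 mm tall; two flats face along its own x. Its z is up. Stands on a pad of the blue rack within 4 mm of its middle, its x within 0.1 rad of the rack's. Neighbours are 60 mm away along the row; the room for fingers is across the row (rack's x).
- pad_sleeve: The rubber pad of the blue rack on which the sleeve stands at the start (50 x 50 x 6 mm, fixed; origin in the middle of its underside, axes as the rack's). It stays and so marks the place in the row that the sleeve came from.
- pad_bearing: The rubber pad of the blue rack on which the bearing stands at the start (50 x 50 x 6 mm, fixed; origin in the middle of its underside, axes as the rack's). It stays and so marks the place in the row that the bearing came from.
- pad_bush: The rubber pad of the blue rack on which the bush stands at the start (50 x 50 x 6 mm, fixed; origin in the middle of its underside, axes as the rack's). It stays and so marks the place in the row that the bush came from.
- pad_nut: The rubber pad of the blue rack on which the nut stands at the start (50 x 50 x 6 mm, fixed; origin in the middle of its underside, axes as the rack's). It stays and so marks the place in the row that the nut came from.
Things that resemble listed ones, but are neither listed nor needed, are in the scene too. Leave any purple or red look-alike of the part that bears sleeve_c alone.

How it is judged:
By the outcome, as a careful person would: the job done as asked, in the order asked, and still so for the second after the job is handed in, with the robot touching nothing.
It also fails if it takes over 115 s, if anything falls off the work surface, if the arm or the gripper's body presses on something with over 40 N, if the wrist force passes 120 N, or if a joint passes its speed limit or range.

## Working session

There is one attempt and no reset: what is moved stays moved. The work goes in short steps, Python scripts to look and compute and a shell command to move; the robot and the scene stay as the last step left them, time stands still between calls to the robot, and variables do not carry over. Pictures are saved under pics/ and viewed, at most 14 in all, crops included, and the job is handed in when it is done.

```bash
ls; mkdir -p pics; cat > h.py <<'E'
import numpy as np, cv2
from cell import readout, vision
def snap(n,f):
    s=vision.snapshot(n); cv2.imwrite('pics/'+f+'.png',s['frame'][:,:,::-1]); np.savez('pics/'+f+'.npz',**s); return s
def cam(s):
    R,_=cv2.Rodrigues(np.array(s['rvec'],float)); t=np.array(s['tvec'],float).ravel(); return np.array(s['K']),R,t
def ray(s,uv,z):
    K,R,t=cam(s); uv=np.atleast_2d(np.array(uv,float)); d=(np.linalg.inv(K)@np.c_[uv,np.ones(len(uv))].T).T@R; c=-R.T@t
    return c+d*((z-c[2])/d[:,2])[:,None]
def proj(s,P):
    K,R,t=cam(s); return cv2.projectPoints(np.atleast_2d(np.array(P,float)),np.array(s['rvec'],float),t,K,None)[0][:,0]
E
python3 - <<'E'
from h import *
for n in('scene','top'):
    s=snap(n,n+'0'); K,R,t=cam(s); print(n,-R.T@t,R[2],K[0,0])
print(readout.sense())
E
```

```text
pics
scene [0.91852865 0.44080479 0.84110004] [-0.42943333 -0.44673604 -0.78486555] 515.6518945456917
top [ 0.36321504 -0.02693532  0.8990697 ] [ 0.16821094  0.02968118 -0.98530407] 429.18775257915485
{'t': 0.1, 'joint_positions': array([ 1.10339696e+00,  3.00466034e-01,  1.52150474e+00,  3.79080043e-06,
        1.32067844e+00, -6.66293481e-02]), 'joint_velocities': array([ 0.00035273, -0.00058918, -0.00151953, -0.00042902, -0.0005807 ,
        0.00171897]), 'joint_efforts': array([ 2.58256172e-03, -5.44370806e+01, -3.62372375e+01, -8.71488652e-06,
        2.99263193e-03, -7.69560245e-06]), 'position': array([0.21448479, 0.5062094 , 0.2042564 ]), 'eef_rot': array([-1.41158849e-04,  1.99047085e-01,  9.79989785e-01, -5.09073378e-04]), 'wrist_force': array([0.18153875, 0.47501279, 0.45711947]), 'moment': array([-0.01148858,  0.0004454 , -0.01648226]), 'finger_force': 0.0, 'finger_gap': 0.08545588902572085}
```

View pics/top0.png

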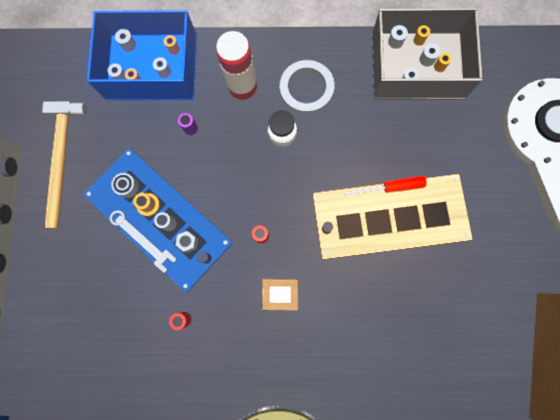

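View pics/scene0.png

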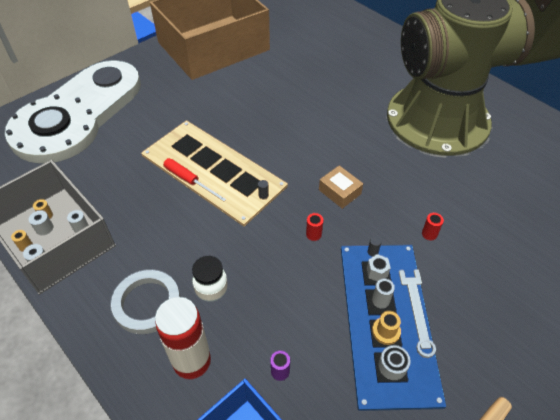

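The nut is nearest the blue post (204,258), followed by sleeve, bush and bearing at (123,184). The plywood post is at (327,228), with its pads at columns 349, 377, 407 and 436. So bearing goes to pad 349, bush to 377, sleeve to 407 and nut to 436.

```bash
python3 - <<'E'
from h import *
for f,pl in(('top0',None),('scene0',None)):
    s=dict(np.load('pics/'+f+'.npz')); im=s['frame']; hsv=cv2.cvtColor(im,cv2.COLOR_RGB2HSV)
    for nm,lo,hi in(('blue',(100,150,60),(125,255,255)),('ply',(12,60,120),(32,200,255))):
        m=cv2.inRange(hsv,lo,hi)
        cs=cv2.findContours(m,cv2.RETR_EXTERNAL,cv2.CHAIN_APPROX_NONE)[0]
        for c in sorted(cs,key=cv2.contourArea)[-4:]:
            if cv2.contourArea(c)<2500: continue
            P=ray(s,c[:,0],0.012)[:,:2]*1000
            r=cv2.minAreaRect(P.astype(np.float32)); print(f,nm,c[:,0].mean(0).round(),np.round(r[0],1),np.round(r[1],1),round(r[2],2))
    # dark pads
    g=im.max(2)
    m=(g<45).astype(np.uint8)
    n,l,st,ce=cv2.connectedComponentsWithStats(m,connectivity=4)
    for i in range(1,n):
        if 60<st[i,4]<1500:
            p=ray(s,ce[i],.018)[0]; print(' dark',ce[i].round(1),st[i,4],(p*1000).round(1))
s=dict(np.load('pics/top0.npz'));im=s['frame'][:,:,::-1]
cv2.imwrite('pics/a.png',cv2.resize(im[145:295,80:240],None,fx=5,fy=4*1.0,interpolation=cv2.INTER_CUBIC)[:600])
E
```

```text
top0 blue [158. 221.] [499.3 263.1] [309.3 138.7] 48.59
top0 blue [143.  54.] [873.1 318.8] [243.2 215.9] 89.91
top0 ply [387. 212.] [ 507.  -229.1] [142.2 311.5] 7.9
 dark [542.4 128.6] 99 [ 694.5 -551.6   18. ]
 dark [  4.8 213.9] 143 [504.2 585.7  18. ]
 dark [  1.7 262.2] 71 [402.3 579.8  18. ]
scene0 blue [386. 323.] [502.  265.6] [309.9 139.3] 48.62
scene0 ply [212. 169.] [ 510.3 -225.1] [144.9 314.4] 7.94
 dark [545.  12.] 621 [-596.5  -61.6   18. ]
 dark [414.1  47.1] 1202 [-167.6 -209.3   18. ]
 dark [547.1  58.2] 63 [-394.5   60.9   18. ]
 dark [517.4  62.3] 108 [-318.6   17.2   18. ]
 dark [434.1  74.8] 61 [-109.9  -98.4   18. ]
 dark [448.4  88.9] 222 [-91.  -39.5  18. ]
 dark [ 50.9 126.2] 297 [ 707.7 -575.7   18. ]
 dark [191.1 144.1] 75 [ 503.1 -311.9   18. ]
 dark [231.  170.5] 72 [ 487.3 -189.    18. ]
 dark [208.5 279.5] 84 [688.  -6.  18.]
```

View pics/a.png

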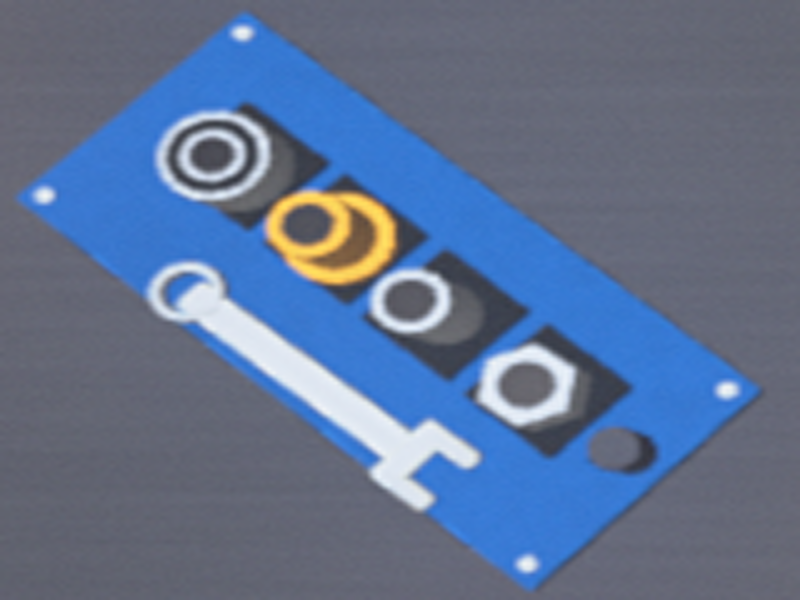

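```bash
cat > m.py <<'E'
from h import *
def measure(f):
    s=dict(np.load('pics/'+f+'.npz')); im=s['frame']; hsv=cv2.cvtColor(im,cv2.COLOR_RGB2HSV); out={}
    for nm,lo,hi in(('blue',(100,150,60),(125,255,255)),('ply',(12,60,120),(32,200,255))):
        m=cv2.inRange(hsv,lo,hi)
        for c in cv2.findContours(m,cv2.RETR_EXTERNAL,cv2.CHAIN_APPROX_NONE)[0]:
            if cv2.contourArea(c)<2500: continue
            r=cv2.minAreaRect((ray(s,c[:,0],.012)[:,:2]*1000).astype(np.float32))
            if abs(max(r[1])-310)>20: continue
            hull=np.zeros(m.shape,np.uint8); cv2.fillConvexPoly(hull,cv2.convexHull(c),1)
            hull=cv2.erode(hull,np.ones((3,3)))
            if nm=='ply':
                k=(hull>0)&(im.max(2)<75)
                sel=[('pad',k,18)]
            else:
                low=(hull>0)&(hsv[:,:,1]<60)&(hsv[:,:,2]>140)
                br=(hull>0)&(hsv[:,:,0]>8)&(hsv[:,:,0]<30)&(hsv[:,:,1]>120)&(hsv[:,:,2]>120)
                sel=[('steel',low,48),('brass',br,27)]
            for q,k,z in sel:
                for d in cv2.findContours(k.astype(np.uint8),cv2.RETR_EXTERNAL,cv2.CHAIN_APPROX_NONE)[0]:
                    a=cv2.contourArea(d)
                    if a<90: continue
                    for zz in ([48,68] if q=='steel' else [z]):
                        P=(ray(s,d[:,0],zz/1000)[:,:2]*1000).astype(np.float32)
                        rr=cv2.minAreaRect(P); cc,rad=cv2.minEnclosingCircle(P)
                        print(f,q,d[:,0].mean(0).round(1),'z',zz,np.round(rr[0],1),np.round(rr[1],1),round(rr[2],1),'circ',np.round(cc,1),round(rad,1))
if __name__=='__main__': measure('top0'); measure('scene0')
E
python3 m.py
```

```text
top0 steel [185.1 241.1] z 48 [446.5 189.9] [39.7 37.6] 53.0 circ [446.8 191. ] 20.9
top0 steel [185.1 241.1] z 68 [444.6 184.8] [38.8 36.7] 53.0 circ [444.8 185.8] 20.4
top0 steel [161.9 220. ] z 48 [490.1 240.1] [30.7 30.7] 0.4 circ [489.1 239.8] 16.7
top0 steel [161.9 220. ] z 68 [487.1 233.8] [29.9 29.9] 0.4 circ [486.1 233.6] 16.3
top0 steel [143.6 241.1] z 48 [452.9 277.9] [163.2  32. ] 48.5 circ [450.7 279.4] 82.2
top0 steel [143.6 241.1] z 68 [450.8 270.7] [159.4  31.2] 48.5 circ [448.6 272.2] 80.3
top0 steel [122.5 183.6] z 48 [563.4 325.6] [46.2 43.6] 4.5 circ [563.9 325.4] 23.8
top0 steel [122.5 183.6] z 68 [558.7 317.3] [45.1 42.6] 4.5 circ [559.2 317.1] 23.3
top0 brass [146.2 203.2] z 27 [525.7 281.6] [47.7 50.6] 3.4 circ [526.7 282.8] 28.6
top0 pad [434.4 214.5] z 18 [ 509.7 -319.6] [44.7 44.9] 7.3 circ [ 508.9 -318.7] 30.4
scene0 steel [395.2 359.3] z 48 [565.8 327.9] [46.4 44.4] 86.5 circ [565.6 327.8] 23.5
scene0 steel [395.2 359.3] z 68 [574.7 330.8] [45.2 43.3] 86.5 circ [574.5 330.6] 22.9
scene0 steel [384.7 286.2] z 48 [476.4 229.1] [32.7 29.8] 41.1 circ [476.3 2
[... 186 characters left out ...]

scene0 steel [417.4 313.3] z 68 [485.3 299.6] [157.5  30.9] 48.9 circ [485.4 299.2] 79.5
scene0 steel [378.9 263.8] z 48 [448.9 192.5] [38.2 36.6] 4.0 circ [447.7 192.1] 20.4
scene0 steel [378.9 263.8] z 68 [460.7 198.8] [37.2 35.7] 4.0 circ [459.6 198.4] 19.9
scene0 brass [387.  327.4] z 27 [523.8 276.2] [61.4 45.8] 39.5 circ [522.1 277.5] 31.5
scene0 pad [251.9 186.6] z 18 [ 484.9 -122.7] [47.1 80.8] 7.7 circ [ 486.2 -124.7] 42.6
scene0 pad [225.3 170.2] z 18 [ 495.6 -198. ] [47.4 47.9] 7.8 circ [ 495.4 -197.7] 31.3
scene0 pad [205.7 157.3] z 18 [ 503.7 -257.4] [46.9 48.4] 8.9 circ [ 504.1 -257.3] 32.2
scene0 pad [186.5 145.1] z 18 [ 512.1 -316.6] [46.8 48.6] 7.7 circ [ 512.1 -316.9] 32.1
```

```bash
R='' ; python3 -m inch '[[117,-157,0,0,0,-0.95,-0.45],[117,-157,0,0,0,-0.95,-0.45],[117,-157,0,0,0,-0.95,-0.45],[117,-157,0,0,0,-0.95,-0.45],[117,-157,0,0,0,-0.95,-0.45],[117,-157,0,0,0,-0.95,-0.45],[117,-157,0,0,0,-0.95,-0.45],[117,-157,0,0,0,-0.95,-0.45],[117,-157,0,0,0,-0.95,-0.45]]' 40
python3 -m inch '[[116,-158,-40,0,0,-0.942,-0.45],[116,-158,-40,0,0,-0.942,-0.45],[116,-158,-40,0,0,-0.942,-0.45],[116,-158,-40,0,0,-0.942,-0.45],[116,-158,-40,0,0,-0.942,-0.45],[116,-158,-40,0,0,-0.942,-0.45],[116,-158,-40,0,0,-0.942,-0.45],[116,-158,-40,0,0,-0.942,-0.45],[116,-158,-40,0,0,-0.942,-0.45],[116,-158,-40,0,0,-0.942,-0.45]]'
python3 - <<'E'
from h import *
s=snap('wrist','w1'); print(readout.sense()['joint_positions'])
K,R,t=cam(s); print(-R.T@t,R[2])
E
```

```text
t: 1.0
position: [0.3315, 0.3494, 0.2046]
eef_rot: [-0.0, 0.624, 0.781, -0.0]
wrist_force: [0.5, 0.4, 0.2]
finger_gap: 0.0617
finger_force: 0.0
t: 2.0
position: [0.4475, 0.1915, 0.1648]
eef_rot: [0.0, 0.911, 0.413, -0.0]
wrist_force: [0.4, -0.2, -0.1]
finger_gap: 0.0621
finger_force: 0.0
[ 3.29153634e-01  1.98155247e-01  1.74526759e+00 -1.04754781e-05
  1.19820283e+00  1.04944843e+00]
[0.49680914 0.24886426 0.33396479] [-0.19777615 -0.22599904 -0.9538391 ]
```

View pics/w1.png

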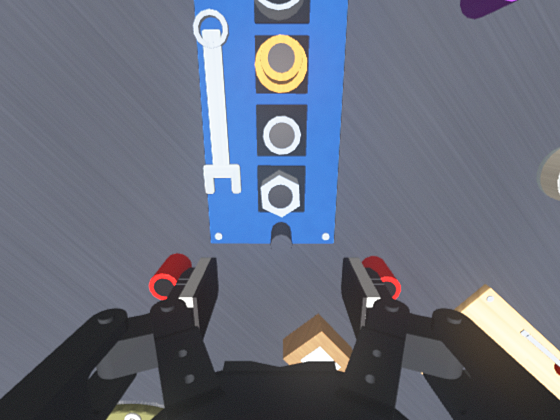

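The wrist view shows the row centred on the gripper's midline (column ~281): nut at (281,195), sleeve (281,135), bush (281,62).

```bash
python3 - <<'E'
from h import *
s=dict(np.load('pics/w1.npz'))
im=s['frame']; hsv=cv2.cvtColor(im,cv2.COLOR_RGB2HSV)
low=((hsv[:,:,1]<60)&(hsv[:,:,2]>140)).astype(np.uint8); low[:,:240]=0; low[:,330:]=0; low[225:]=0
for d in cv2.findContours(low,cv2.RETR_EXTERNAL,cv2.CHAIN_APPROX_NONE)[0]:
    if cv2.contourArea(d)<300: continue
    for z in(48,68):
        P=(ray(s,d[:,0],z/1000)[:,:2]*1000).astype(np.float32); r=cv2.minAreaRect(P); print(d[:,0].mean(0),z,np.round(r[0],1),np.round(r[1],1),round(r[2],1))
h=cv2.inRange(hsv,(100,150,60),(125,255,255)); c=max(cv2.findContours(h,cv2.RETR_EXTERNAL,cv2.CHAIN_APPROX_NONE)[0],key=cv2.contourArea)
r=cv2.minAreaRect((ray(s,c[:,0],.012)[:,:2]*1000).astype(np.float32)); print(r)
# predicted pixel of TCP axis
print(proj(s,[[.4475,.1915,.165]]))
E
```

```text
[280.09401709 195.52136752] 48 [447.  191.1] [41.7 37. ] 52.3
[280.09401709 195.52136752] 68 [450.4 195.2] [38.8 34.4] 52.3
[281.29906542 134.76635514] 48 [485.2 232.4] [33.5 33.5] 48.7
[281.29906542 134.76635514] 68 [486.  233.5] [31.1 31.2] 48.7
[281.41304348  55.61956522] 48 [526.5 280.9] [22.2 21.1] 48.8
[281.41304348  55.61956522] 68 [524.4 278.7] [20.6 19.6] 48.8
((476.34979248046875, 237.6027374267578), (237.03631591796875, 138.5478057861328), 48.6269645690918)
[[280.44152024 245.07750997]]
```

```bash
python3 -m inch '[[0,0,-45,0,0,0,-0.45],[0,0,-90,0,0,0,-0.45],[0,0,-120,0,0,0,-0.45],[0,0,-140,0,0,0,-0.45],[0,0,-150,0,0,0,-0.45],[0,0,-150,0,0,0,-0.45],[0,0,-150,0,0,0,-0.45]]'
python3 -m inch '[[0,0,0,0,0,0,0.4],[0,0,0,0,0,0,0.4],[0,0,0,0,0,0,0.4],[0,0,0,0,0,0,0.4],[0,0,0,0,0,0,0.4],[0,0,0,0,0,0,0.4],[0,0,0,0,0,0,0.4],[0,0,0,0,0,0,0.4]]' 40
```

```text
t: 2.75
position: [0.4481, 0.1916, 0.0157]
eef_rot: [0.0, 0.911, 0.412, 0.001]
wrist_force: [0.0, 0.6, 0.7]
finger_gap: 0.062
finger_force: 0.0
t: 3.55
position: [0.4483, 0.1916, 0.0161]
eef_rot: [0.0, 0.911, 0.412, 0.001]
wrist_force: [-2.1, -0.3, 10.0]
finger_gap: 0.0346
finger_force: 38.9
```

```bash
python3 -m inch '[[0,0,15,0,0,0,0.4],[0,0,50,0,0,0,0.4],[0,0,95,0,0,0,0.4],[0,0,120,0,0,0,0.4],[0,0,120,0,0,0,0.4]]'
python3 -m inch '[[5,-40,0,0,0,0.07,0.4],[10,-80,0,0,0,0.14,0.4],[15,-120,0,0,0,0.22,0.4],[20,-160,0,0,0,0.29,0.4],[25,-205,0,0,0,0.36,0.4],[31,-255,0,0,0,0.43,0.4],[31,-255,0,0,0,0.43,0.4]]'
python3 -m inch '[[5,-40,0,0,0,0.07,0.4],[10,-80,0,0,0,0.14,0.4],[15,-120,0,0,0,0.22,0.4],[20,-160,0,0,0,0.29,0.4],[25,-205,0,0,0,0.36,0.4],[31,-255,0,0,0,0.43,0.4],[31,-255,0,0,0,0.43,0.4],[31,-255,0,0,0,0.43,0.4]]'
python3 - <<'E'
from h import *
s=snap('wrist','w2');snap('top','t2');snap('scene','s2')
E
```

```text
t: 4.05
position: [0.4492, 0.192, 0.1388]
eef_rot: [0.0, 0.911, 0.412, 0.003]
wrist_force: [-0.2, 0.3, -2.0]
finger_gap: 0.0344
finger_force: 40.4
t: 4.75
position: [0.4784, -0.0681, 0.1341]
eef_rot: [0.0, 0.803, 0.596, -0.0]
wrist_force: [0.2, 0.9, -1.3]
finger_gap: 0.0343
finger_force: 40.5
t: 5.55
position: [0.5091, -0.3187, 0.1335]
eef_rot: [-0.001, 0.657, 0.754, -0.0]
wrist_force: [0.3, 0.3, -0.8]
finger_gap: 0.0342
finger_force: 40.5
```

View pics/w2.png

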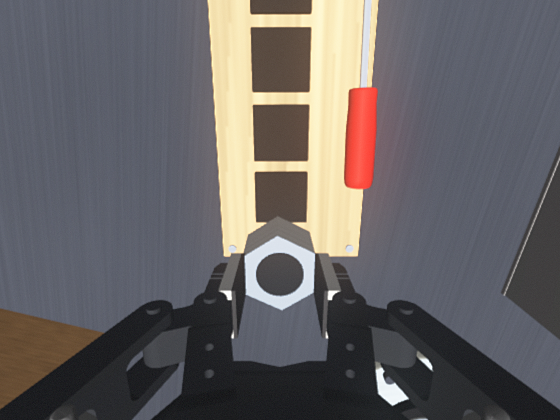

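The nut is held upright at (280,272). The plywood pads show clearly, the far one at (281,197).

```bash
cat > p.py <<'E'
from h import *
import sys
s=dict(np.load('pics/'+sys.argv[1]+'.npz')); im=s['frame']; g=im.max(2)
hsv=cv2.cvtColor(im,cv2.COLOR_RGB2HSV)
m=cv2.inRange(hsv,(12,60,120),(32,200,255)); c=max(cv2.findContours(m,cv2.RETR_EXTERNAL,cv2.CHAIN_APPROX_NONE)[0],key=cv2.contourArea)
h=np.zeros(m.shape,np.uint8); cv2.fillConvexPoly(h,cv2.convexHull(c),1)
k=((h>0)&(g<100)).astype(np.uint8)
for d in cv2.findContours(k,cv2.RETR_EXTERNAL,cv2.CHAIN_APPROX_NONE)[0]:
    if cv2.contourArea(d)<800: continue
    r=cv2.minAreaRect((ray(s,d[:,0],.018)[:,:2]*1000).astype(np.float32)); print('pad',d[:,0].mean(0).round(),np.round(r[0],1),np.round(r[1],1),round(r[2],1))
st=readout.sense(); print(st['position'],np.round(proj(s,[st['position']]),1))
E
python3 p.py w2; python3 - <<'E'
from h import *
s=dict(np.load('pics/w2.npz')); im=s['frame']; hsv=cv2.cvtColor(im,cv2.COLOR_RGB2HSV)
m=((hsv[:,:,1]<50)&(hsv[:,:,2]>150)).astype(np.uint8); m[:, :242]=0;m[:,318:]=0; m[:225]=0; m[315:]=0
d=max(cv2.findContours(m,cv2.RETR_EXTERNAL,cv2.CHAIN_APPROX_NONE)[0],key=cv2.contourArea)
P=(ray(s,d[:,0],.1655)[:,:2]*1000).astype(np.float32); print(cv2.minAreaRect(P),cv2.minEnclosingCircle(P))
for f in('t2','s2'):
  s=dict(np.load('pics/'+f+'.npz')); print(proj(s,[[.5091,-.3187,.1335]]))
E
```

```text
pad [281. 196.] [ 509.  -319.6] [48.1 48.5] 7.8
pad [280. 132.] [ 500.7 -260.3] [48.1 47.1] 7.8
pad [280.  59.] [ 492.5 -201.7] [48.1 48.2] 7.8
[ 0.5096552  -0.31728836  0.13458381] [[282.7 245. ]]
((507.9945983886719, -319.7999572753906), (34.47414779663086, 41.43503952026367), 7.576224327087402) ((508.2086486816406, -319.7536926269531), 20.775753021240234)
[[456.53755292 203.97727028]]
[[179.26925348 103.77952423]]
```

```bash
python3 -m inch '[[1,0,-40,0,0,0,0.4],[1,0,-80,0,0,0,0.4],[1,0,-105,0,0,0,0.4],[1,0,-113,0,0,0,0.4],[1,0,-116,0,0,0,0.4],[1,0,-118,0,0,0,0.4],[1,0,-119,0,0,0,0.4],[1,0,-119,0,0,0,0.4],[1,0,-119,0,0,0,0.4]]'
```

```text
t: 6.6
position: [0.5108, -0.3188, 0.0165]
eef_rot: [0.001, 0.657, 0.754, 0.0]
wrist_force: [0.0, -0.5, -1.9]
finger_gap: 0.0344
finger_force: 40.5
```

```bash
python3 -m inch '[[0,0,-0.5,0,0,0,0.4],[0,0,-1,0,0,0,0.4],[0,0,-1,0,0,0,0.4],[0,0,-1,0,0,0,0.4]]'
python3 -m inch '[[0,0,0,0,0,0,0.2],[0,0,0,0,0,0,0.1],[0,0,0,0,0,0,0],[0,0,0,0,0,0,-0.2],[0,0,0,0,0,0,-0.45],[0,0,0,0,0,0,-0.45],[0,0,0,0,0,0,-0.45],[0,0,0,0,0,0,-0.45]]'
python3 -m inch '[[0,0,20,0,0,0,-0.45],[0,0,60,0,0,0,-0.45],[0,0,100,0,0,0,-0.45],[0,0,135,0,0,0,-0.45],[0,0,135,0,0,0,-0.45],[0,0,135,0,0,0,-0.45]]'
python3 - <<'E'
from h import *
s=snap('wrist','w3'); snap('top','t3'); snap('scene','s3')
im=s['frame']; hsv=cv2.cvtColor(im,cv2.COLOR_RGB2HSV)
m=((hsv[:,:,1]<50)&(hsv[:,:,2]>150)).astype(np.uint8); m[:, :250]=0;m[:,315:]=0; m[230:]=0;
for d in cv2.findContours(m,cv2.RETR_EXTERNAL,cv2.CHAIN_APPROX_NONE)[0]:
  if cv2.contourArea(d)>300:
    P=(ray(s,d[:,0],.048)[:,:2]*1000).astype(np.float32); print(cv2.minAreaRect(P),cv2.minEnclosingCircle(P))
E
python3 p.py w3
```

```text
t: 7.0
position: [0.5109, -0.3189, 0.0161]
eef_rot: [0.001, 0.657, 0.754, 0.0]
wrist_force: [-4.1, 3.5, 10.9]
finger_gap: 0.0347
finger_force: 41.8
t: 7.8
position: [0.5106, -0.3186, 0.0147]
eef_rot: [-0.0, 0.657, 0.754, -0.0]
wrist_force: [-0.2, 0.8, 0.3]
finger_gap: 0.0619
finger_force: 0.0
t: 8.4
position: [0.5107, -0.3187, 0.1502]
eef_rot: [0.001, 0.657, 0.754, 0.0]
wrist_force: [-0.9, 0.7, -0.3]
finger_gap: 0.0614
finger_force: 0.0
((509.41851806640625, -319.9897155761719), (36.476444244384766, 40.95176315307617), 9.006417274475098) ((509.6682434082031, -319.7833557128906), 20.671865463256836)
((519.9417724609375, -205.78533935546875), (4.1053924560546875, 94.21997833251953), 9.844440460205078) ((521.170654296875, -205.5720977783203), 47.110103607177734)
pad [278. 130.] [ 500.6 -260.8] [47.8 47.9] 7.9
pad [278.  61.] [ 492.4 -201.4] [48.1 47.9] 7.9
pad [278.   9.] [ 486.5 -160.5] [47.8 13.3] 7.9
[ 0.51011702 -0.31827004  0.14837616] [[280.6 244.3]]
```

View pics/w3.png

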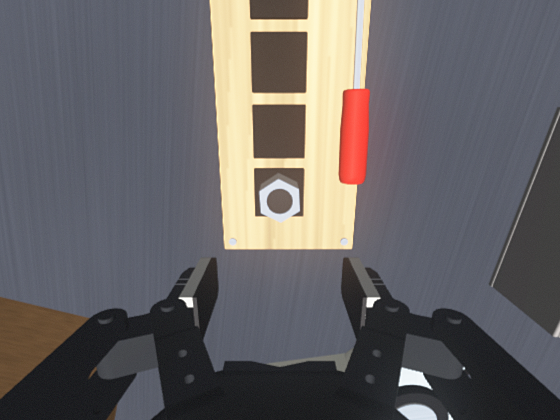

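```bash
python3 -m inch '[[-12,276,0,0,0,-0.43,-0.45],[-12,276,0,0,0,-0.43,-0.45],[-12,276,0,0,0,-0.43,-0.45],[-12,276,0,0,0,-0.43,-0.45],[-12,276,0,0,0,-0.43,-0.45],[-12,276,0,0,0,-0.43,-0.45],[-12,276,0,0,0,-0.43,-0.45],[-12,276,0,0,0,-0.43,-0.45]]'
python3 -m inch '[[-12,277,0,0,0,-0.43,-0.45],[-12,277,0,0,0,-0.43,-0.45],[-12,277,0,0,0,-0.43,-0.45],[-12,277,0,0,0,-0.43,-0.45],[-12,277,0,0,0,-0.43,-0.45],[-12,277,0,0,0,-0.43,-0.45],[-12,277,0,0,0,-0.43,-0.45],[-12,277,0,0,0,-0.43,-0.45],[-12,277,0,0,0,-0.43,-0.45]]'
python3 - <<'E'
from h import *
s=snap('wrist','w4'); im=s['frame']; hsv=cv2.cvtColor(im,cv2.COLOR_RGB2HSV)
m=((hsv[:,:,1]<60)&(hsv[:,:,2]>140)).astype(np.uint8); m[:, :240]=0;m[:,330:]=0; m[230:]=0;
for d in cv2.findContours(m,cv2.RETR_EXTERNAL,cv2.CHAIN_APPROX_NONE)[0]:
  if cv2.contourArea(d)>300:
   for z in(48,62,68):
    P=(ray(s,d[:,0],z/1000)[:,:2]*1000).astype(np.float32); r=cv2.minAreaRect(P); print(d[:,0].mean(0).round(),z,np.round(r[0],1),np.round(r[1],1))
m=cv2.inRange(hsv,(8,100,100),(30,255,255)); d=max(cv2.findContours(m,cv2.RETR_EXTERNAL,cv2.CHAIN_APPROX_NONE)[0],key=cv2.contourArea)
for z in (27,62):
  P=(ray(s,d[:,0],z/1000)[:,:2]*1000).astype(np.float32); r=cv2.minAreaRect(P); print('bush',d[:,0].mean(0).round(),z,np.round(r[0],1),np.round(r[1],1))
E
```

```text
t: 9.35
position: [0.4984, -0.0424, 0.1491]
eef_rot: [-0.0, 0.802, 0.597, -0.0]
wrist_force: [0.7, -0.7, -0.5]
finger_gap: 0.062
finger_force: 0.0
t: 10.25
position: [0.487, 0.2329, 0.1494]
eef_rot: [0.0, 0.912, 0.411, -0.0]
wrist_force: [0.1, -0.8, -0.4]
finger_gap: 0.0621
finger_force: 0.0
[278. 205.] 48 [482.3 229.7] [33.2 34.4]
[278. 205.] 62 [485.1 232.8] [31.5 32.7]
[278. 205.] 68 [486.3 234.1] [30.7 31.9]
[277. 132.] 48 [524.6 278.7] [21.5 21.4]
[277. 132.] 62 [525.2 279.3] [20.4 20.3]
[277. 132.] 68 [525.4 279.5] [20.  19.8]
[275.  52.] 48 [563.6 325.7] [45.8 46.1]
[275.  52.] 62 [562.2 323.8] [43.5 43.7]
[275.  52.] 68 [561.6 323.1] [42.5 42.7]
bush [278. 129.] 27 [525.8 279.3] [47.1 46.1]
bush [278. 129.] 62 [527.1 280.6] [41.4 40.6]
```

```bash
python3 -m inch '[[0,1,-45,0,0,0,-0.45],[0,1,-85,0,0,0,-0.45],[0,1,-110,0,0,0,-0.45],[0,1,-122,0,0,0,-0.45],[0,1,-122,0,0,0,-0.45],[0,1,-122,0,0,0,-0.45]]'
python3 -m inch '[[0,0,0,0,0,0,0.2],[0,0,0,0,0,0,0.5],[0,0,0,0,0,0,0.5],[0,0,0,0,0,0,0.5],[0,0,0,0,0,0,0.5],[0,0,0,0,0,0,0.5],[0,0,0,0,0,0,0.5],[0,0,0,0,0,0,0.5]]' 40
python3 -m inch '[[0,0,10,0,0,0,0.5],[0,0,40,0,0,0,0.5],[0,0,80,0,0,0,0.5],[0,0,120,0,0,0,0.5],[0,0,120,0,0,0,0.5],[0,0,120,0,0,0,0.5]]'
```

```text
t: 10.9
position: [0.4874, 0.2352, 0.029]
eef_rot: [0.0, 0.911, 0.411, 0.001]
wrist_force: [1.4, 0.3, 0.3]
finger_gap: 0.0617
finger_force: 0.0
t: 11.7
position: [0.4873, 0.2357, 0.0291]
eef_rot: [0.0, 0.911, 0.412, 0.001]
wrist_force: [-0.1, -0.8, 6.5]
finger_gap: 0.0289
finger_force: 39.0
t: 12.3
position: [0.4866, 0.2355, 0.1487]
eef_rot: [0.0, 0.911, 0.412, 0.001]
wrist_force: [-0.4, -1.2, -2.3]
finger_gap: 0.0292
finger_force: 40.0
```

```bash
python3 -m inch '[[1,-40,0,0,0,0.07,0.5],[2,-80,0,0,0,0.14,0.5],[4,-120,0,0,0,0.22,0.5],[5,-160,0,0,0,0.29,0.5],[6,-200,0,0,0,0.36,0.5],[7.5,-247,0,0,0,0.43,0.5],[7.5,-247,0,0,0,0.43,0.5]]'
python3 -m inch '[[1,-40,0,0,0,0.07,0.5],[2,-80,0,0,0,0.14,0.5],[4,-120,0,0,0,0.22,0.5],[5,-160,0,0,0,0.29,0.5],[6,-200,0,0,0,0.36,0.5],[7.5,-247,0,0,0,0.43,0.5],[7.5,-247,0,0,0,0.43,0.5],[7.5,-247,0,0,0,0.43,0.5]]'
cat > hold.py <<'E'
from h import *
import sys
f=sys.argv[1]; top=float(sys.argv[2]); s=snap('wrist',f); im=s['frame']; hsv=cv2.cvtColor(im,cv2.COLOR_RGB2HSV)
z=readout.sense()['position'][2]+top
m=((hsv[:,:,1]<50)&(hsv[:,:,2]>140)) if len(sys.argv)<4 else ((hsv[:,:,0]>8)&(hsv[:,:,0]<30)&(hsv[:,:,1]>90)&(hsv[:,:,2]>90))
m=m.astype(np.uint8); u=proj(s,[readout.sense()['position']+[0,0,top]])[0].astype(int); r=45
k=np.zeros_like(m); cv2.circle(k,tuple(int(a) for a in u),r,1,-1); m&=k
d=max(cv2.findContours(m,cv2.RETR_EXTERNAL,cv2.CHAIN_APPROX_NONE)[0],key=cv2.contourArea)
P=(ray(s,d[:,0],z)[:,:2]*1000).astype(np.float32); q=cv2.minAreaRect(P); print('held',np.round(q[0],1),np.round(q[1],1))
E
python3 hold.py w5 .039; python3 p.py w5
```

```text
t: 13.0
position: [0.4933, -0.0158, 0.1464]
eef_rot: [-0.001, 0.803, 0.596, -0.001]
wrist_force: [-0.1, 0.9, -2.7]
finger_gap: 0.0294
finger_force: 40.1
t: 13.8
position: [0.5009, -0.2586, 0.1462]
eef_rot: [-0.001, 0.657, 0.753, -0.0]
wrist_force: [0.1, 1.0, -2.5]
finger_gap: 0.0292
finger_force: 40.1
held [ 499.9 -259.6] [29.  31.4]
pad [280. 194.] [ 500.8 -260.7] [47.9 48.4] 7.9
pad [280. 132.] [ 492.4 -200.9] [47.9 47.4] 7.8
pad [285.  58.] [ 484.2 -142. ] [48.  47.4] 7.8
[ 0.50113567 -0.2577862   0.14652221] [[282.  245.3]]
```

View pics/w5.png

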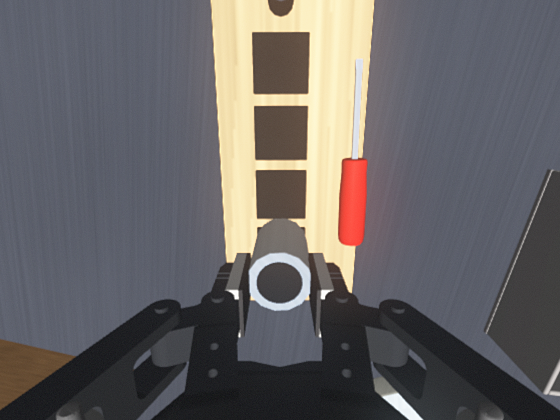

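The sleeve is held upright at (280,280), with its pad's free edge visible just beyond it.

```bash
python3 -m inch '[[1,-1,-40,0,0,0,0.5],[1,-1,-80,0,0,0,0.5],[1,-1,-105,0,0,0,0.5],[1,-1,-113,0,0,0,0.5],[1,-1,-115,0,0,0,0.5],[1,-1,-116,0,0,0,0.5],[1,-1,-116,0,0,0,0.5]]'
python3 -m inch '[[0,0,-0.5,0,0,0,0.5],[0,0,-1,0,0,0,0.5],[0,0,-1,0,0,0,0.5],[0,0,-1,0,0,0,0.5]]'
```

```text
t: 14.55
position: [0.5033, -0.2597, 0.0331]
eef_rot: [0.001, 0.657, 0.754, 0.0]
wrist_force: [-0.5, -0.4, -1.9]
finger_gap: 0.0294
finger_force: 40.0
t: 14.95
position: [0.5026, -0.2597, 0.0309]
eef_rot: [0.0, 0.657, 0.754, 0.0]
wrist_force: [0.3, 0.6, -1.9]
finger_gap: 0.0289
finger_force: 40.0
```

```bash
python3 -m inch '[[0,0,-0.5,0,0,0,0.5],[0,0,-1,0,0,0,0.5],[0,0,-1.5,0,0,0,0.5],[0,0,-1.5,0,0,0,0.5],[0,0,-1.5,0,0,0,0.5]]'
```

```text
t: 15.45
position: [0.5026, -0.2596, 0.0293]
eef_rot: [-0.0, 0.657, 0.754, 0.0]
wrist_force: [-0.3, -0.2, -1.2]
finger_gap: 0.029
finger_force: 40.2
```

```bash
python3 -m inch '[[0,0,-0.5,0,0,0,0.5],[0,0,-1,0,0,0,0.5],[0,0,-1,0,0,0,0.5],[0,0,-1,0,0,0,0.5]]'
python3 -m inch '[[0,0,0,0,0,0,0.3],[0,0,0,0,0,0,0.2],[0,0,0,0,0,0,0.1],[0,0,0,0,0,0,-0.1],[0,0,0,0,0,0,-0.45],[0,0,0,0,0,0,-0.45],[0,0,0,0,0,0,-0.45],[0,0,0,0,0,0,-0.45]]'
python3 -m inch '[[0,0,15,0,0,0,-0.45],[0,0,60,0,0,0,-0.45],[0,0,100,0,0,0,-0.45],[0,0,122,0,0,0,-0.45],[0,0,122,0,0,0,-0.45],[0,0,122,0,0,0,-0.45]]'
python3 - <<'E'
from h import *
s=snap('wrist','w6'); snap('top','t6')
im=s['frame']; hsv=cv2.cvtColor(im,cv2.COLOR_RGB2HSV)
m=((hsv[:,:,1]<50)&(hsv[:,:,2]>140)).astype(np.uint8); m[:, :245]=0;m[:,318:]=0; m[235:]=0;
for d in cv2.findContours(m,cv2.RETR_EXTERNAL,cv2.CHAIN_APPROX_NONE)[0]:
  if cv2.contourArea(d)>300:
    P=(ray(s,d[:,0],.068)[:,:2]*1000).astype(np.float32); print(cv2.minAreaRect(P))
E
python3 p.py w6
```

```text
t: 15.85
position: [0.5029, -0.2598, 0.029]
eef_rot: [0.0, 0.657, 0.754, 0.0]
wrist_force: [-2.3, 0.7, 6.6]
finger_gap: 0.029
finger_force: 40.9
t: 16.65
position: [0.5026, -0.2596, 0.0283]
eef_rot: [-0.0, 0.657, 0.754, -0.0]
wrist_force: [0.5, 0.4, 0.4]
finger_gap: 0.0618
finger_force: 0.0
t: 17.25
position: [0.5026, -0.2596, 0.151]
eef_rot: [0.0, 0.657, 0.754, 0.0]
wrist_force: [-0.3, 1.1, -0.0]
finger_gap: 0.062
finger_force: 0.0
((502.70068359375, -260.65972900390625), (30.989065170288086, 31.6354923248291), 52.374752044677734)
((513.6447143554688, -163.33547973632812), (3.9925451278686523, 112.61617279052734), 7.425346851348877)
pad [279. 188.] [ 500.5 -259.9] [47.7 47.8] 7.9
pad [278. 130.] [ 492.3 -201.3] [48.  47.1] 7.9
pad [278.  61.] [ 484.1 -142.2] [48. 48.] 7.9
[ 0.50216218 -0.25936061  0.14955953] [[280.8 244.9]]
```

```bash
python3 -m inch '[[11.5,270,0,0,0,-0.43,-0.45],[11.5,270,0,0,0,-0.43,-0.45],[11.5,270,0,0,0,-0.43,-0.45],[11.5,270,0,0,0,-0.43,-0.45],[11.5,270,0,0,0,-0.43,-0.45],[11.5,270,0,0,0,-0.43,-0.45],[11.5,270,0,0,0,-0.43,-0.45],[11.5,270,0,0,0,-0.43,-0.45]]'
python3 -m inch '[[11.5,270,0,0,0,-0.43,-0.45],[11.5,270,0,0,0,-0.43,-0.45],[11.5,270,0,0,0,-0.43,-0.45],[11.5,270,0,0,0,-0.43,-0.45],[11.5,270,0,0,0,-0.43,-0.45],[11.5,270,0,0,0,-0.43,-0.45],[11.5,270,0,0,0,-0.43,-0.45],[11.5,270,0,0,0,-0.43,-0.45],[11.5,270,0,0,0,-0.43,-0.45]]'
python3 - <<'E'
from h import *
s=snap('wrist','w7'); im=s['frame']; hsv=cv2.cvtColor(im,cv2.COLOR_RGB2HSV)
m=((hsv[:,:,1]<60)&(hsv[:,:,2]>140)).astype(np.uint8); m[:, :240]=0;m[:,330:]=0; m[150:]=0;
d=max(cv2.findContours(m,cv2.RETR_EXTERNAL,cv2.CHAIN_APPROX_NONE)[0],key=cv2.contourArea)
P=(ray(s,d[:,0],.048)[:,:2]*1000).astype(np.float32); print('bearing',cv2.minAreaRect(P))
m=cv2.inRange(hsv,(8,100,100),(30,255,255))
for d in cv2.findContours(m,cv2.RETR_LIST,cv2.CHAIN_APPROX_NONE)[0]:
 if cv2.contourArea(d)>150:
  for z in (27,62):
   P=(ray(s,d[:,0],z/1000)[:,:2]*1000).astype(np.float32); r=cv2.minAreaRect(P); print('bush',d[:,0].mean(0).round(),z,np.round(r[0],1),np.round(r[1],1))
s=dict(np.load('pics/t6.npz')); print(readout.sense()['position'])
E
```

```text
t: 18.15
position: [0.5137, 0.0106, 0.1495]
eef_rot: [-0.0, 0.802, 0.597, -0.001]
wrist_force: [-0.6, 0.0, 0.4]
finger_gap: 0.0618
finger_force: 0.0
t: 19.05
position: [0.526, 0.2787, 0.15]
eef_rot: [0.0, 0.912, 0.411, -0.0]
wrist_force: [-0.4, -0.7, -0.8]
finger_gap: 0.0618
finger_force: 0.0
bearing ((563.3482666015625, 326.16845703125), (27.327022552490234, 27.3678035736084), 48.524105072021484)
bush [425. 410.] 27 [476.5 -51.6] [45.8  9.8]
bush [425. 410.] 62 [488.4  -5.2] [40.3  8.6]
bush [279. 203.] 27 [518.1 271.6] [25.  25.8]
bush [279. 203.] 62 [525.  279.3] [22.  22.7]
bush [279. 194.] 27 [523.9 277.1] [52.7 46.2]
bush [279. 194.] 62 [530.1 284.1] [46.3 40.7]
bush [125.  33.] 27 [519.1 469.1] [ 7.  81.3]
bush [125.  33.] 62 [525.9 453.1] [ 6.2 71.5]
[0.52600166 0.27872179 0.15015577]
```

View pics/w7.png

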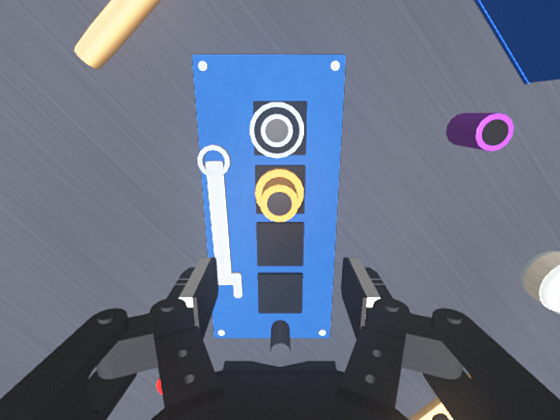

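The bush stands at (279,200) directly below the gripper's line, and the bearing is at (277,129).

```bash
python3 -m inch '[[0,0,-45,0,0,0,-0.45],[0,0,-85,0,0,0,-0.45],[0,0,-105,0,0,0,-0.45],[0,0,-117,0,0,0,-0.45],[0,0,-117,0,0,0,-0.45],[0,0,-117,0,0,0,-0.45]]'
python3 -m inch '[[0,0,0,0,0,0,0.2],[0,0,0,0,0,0,0.45],[0,0,0,0,0,0,0.45],[0,0,0,0,0,0,0.45],[0,0,0,0,0,0,0.45],[0,0,0,0,0,0,0.45],[0,0,0,0,0,0,0.45],[0,0,0,0,0,0,0.45]]' 40
python3 -m inch '[[0,0,10,0,0,0,0.45],[0,0,40,0,0,0,0.45],[0,0,80,0,0,0,0.45],[0,0,118,0,0,0,0.45],[0,0,118,0,0,0,0.45],[0,0,118,0,0,0,0.45]]'
```

```text
t: 19.7
position: [0.5263, 0.2802, 0.0345]
eef_rot: [0.0, 0.911, 0.411, 0.001]
wrist_force: [0.3, -0.5, -0.2]
finger_gap: 0.0619
finger_force: 0.0
t: 20.5
position: [0.5269, 0.2808, 0.0355]
eef_rot: [0.0, 0.911, 0.412, 0.002]
wrist_force: [0.2, -2.0, 10.8]
finger_gap: 0.0235
finger_force: 5.7
t: 21.1
position: [0.5257, 0.2805, 0.1524]
eef_rot: [-0.0, 0.911, 0.412, 0.001]
wrist_force: [0.0, -0.1, 0.0]
finger_gap: 0.0232
finger_force: 0.0
```

```bash
python3 - <<'E'
from h import *
s=snap('wrist','w8'); t=snap('scene','s8')
a=cv2.resize(s['frame'][100:320,180:400],(400,400)); b=cv2.resize(t['frame'][200:400,320:460],(280,400),interpolation=cv2.INTER_CUBIC)
cv2.imwrite('pics/c8.png',np.hstack([a,b])[:,:,::-1])
E
```

```text
(no output)
```

View pics/c8.png

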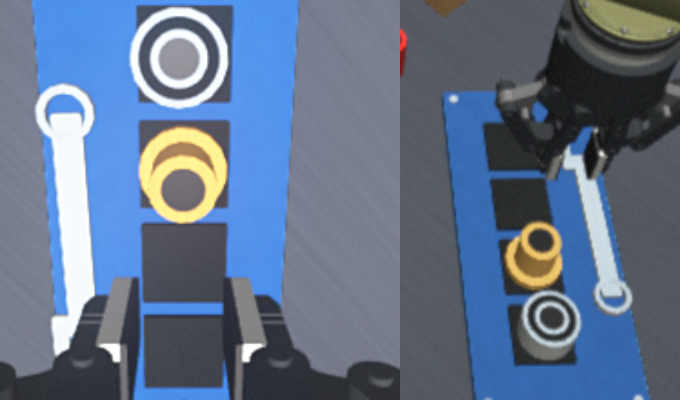

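The first bush grip slipped off the rim because it was too high. The bush still stands upright on its pad, at (180,190) in the crop. I'll check its position and grip lower.

```bash
python3 - <<'E'
from h import *
for f in('w7','w8'):
  s=dict(np.load('pics/'+f+'.npz')); im=s['frame']; hsv=cv2.cvtColor(im,cv2.COLOR_RGB2HSV)
  m=cv2.inRange(hsv,(8,100,100),(30,255,255)); m[:, :230]=0; m[:,330:]=0; m[:150]=0;m[240:]=0
  for d in cv2.findContours(m,cv2.RETR_LIST,cv2.CHAIN_APPROX_NONE)[0]:
   if cv2.contourArea(d)>150:
    for z in (27,62):
     P=(ray(s,d[:,0],z/1000)[:,:2]*1000).astype(np.float32); r=cv2.minAreaRect(P); print(f,'bush',d[:,0].mean(0).round(),z,np.round(r[0],1),np.round(r[1],1))
E
python3 -m inch '[[0,0,0,0,0,0,-0.3],[0,0,0,0,0,0,-0.3],[0,0,0,0,0,0,-0.3],[0,0,0,0,0,0,-0.3],[0,0,0,0,0,0,-0.3]]' 60
```

```text
w7 bush [279. 203.] 27 [518.1 271.6] [25.  25.8]
w7 bush [279. 203.] 62 [525.  279.3] [22.  22.7]
w7 bush [279. 194.] 27 [523.9 277.1] [52.7 46.2]
w7 bush [279. 194.] 62 [530.1 284.1] [46.3 40.7]
w8 bush [280. 204.] 27 [518.1 271.3] [24.5 25.4]
w8 bush [280. 204.] 62 [524.8 279.2] [21.6 22.3]
w8 bush [280. 195.] 27 [523.9 278.8] [51.4 47.9]
w8 bush [280. 195.] 62 [529.9 285.8] [45.3 42.2]
t: 21.7
position: [0.5256, 0.2804, 0.1512]
eef_rot: [-0.0, 0.911, 0.412, -0.0]
wrist_force: [-0.0, 0.0, -0.5]
finger_gap: 0.0557
finger_force: 0.0
```

```bash
python3 -m inch '[[0,0,-45,0,0,0,-0.3],[0,0,-85,0,0,0,-0.3],[0,0,-110,0,0,0,-0.3],[0,0,-124,0,0,0,-0.3],[0,0,-124,0,0,0,-0.3],[0,0,-124,0,0,0,-0.3]]'
python3 -m inch '[[0,0,0,0,0,0,0.1],[0,0,0,0,0,0,0.35],[0,0,0,0,0,0,0.35],[0,0,0,0,0,0,0.35],[0,0,0,0,0,0,0.35],[0,0,0,0,0,0,0.35],[0,0,0,0,0,0,0.35],[0,0,0,0,0,0,0.35]]' 50
```

```text
t: 22.3
position: [0.5262, 0.2807, 0.0285]
eef_rot: [-0.0, 0.911, 0.412, 0.001]
wrist_force: [0.1, 0.3, 0.3]
finger_gap: 0.0554
finger_force: 0.0
t: 23.1
position: [0.5264, 0.2807, 0.029]
eef_rot: [-0.0, 0.911, 0.412, 0.001]
wrist_force: [-1.4, -1.4, 7.1]
finger_gap: 0.0307
finger_force: 48.9
```

```bash
python3 -m inch '[[0,0,10,0,0,0,0.35],[0,0,40,0,0,0,0.35],[0,0,80,0,0,0,0.35],[0,0,120,0,0,0,0.35],[0,0,120,0,0,0,0.35],[0,0,120,0,0,0,0.35]]' && python3 -m inch '[[-2,-40,0,0,0,0.07,0.35],[-5,-80,0,0,0,0.14,0.35],[-8,-120,0,0,0,0.22,0.35],[-10,-160,0,0,0,0.29,0.35],[-13,-200,0,0,0,0.36,0.35],[-16,-240,0,0,0,0.43,0.35],[-16,-240,0,0,0,0.43,0.35]]'
python3 -m inch '[[-2,-40,0,0,0,0.07,0.35],[-5,-80,0,0,0,0.14,0.35],[-8,-120,0,0,0,0.22,0.35],[-10,-160,0,0,0,0.29,0.35],[-13,-200,0,0,0,0.36,0.35],[-16,-240,0,0,0,0.43,0.35],[-16,-240,0,0,0,0.43,0.35],[-16,-240,0,0,0,0.43,0.35]]'
python3 hold.py w9 .033 b; python3 p.py w9
```

```text
t: 23.7
position: [0.5257, 0.2805, 0.1483]
eef_rot: [-0.0, 0.911, 0.412, 0.001]
wrist_force: [-0.2, -0.2, -2.9]
finger_gap: 0.0305
finger_force: 50.0
t: 24.4
position: [0.5085, 0.0368, 0.146]
eef_rot: [-0.001, 0.803, 0.596, -0.001]
wrist_force: [-0.2, -0.2, -2.1]
finger_gap: 0.0301
finger_force: 50.1
t: 25.2
position: [0.493, -0.1995, 0.146]
eef_rot: [-0.001, 0.657, 0.753, -0.0]
wrist_force: [0.4, 1.6, -1.8]
finger_gap: 0.0302
finger_force: 50.1
held [ 490.3 -195.5] [41.8 36.2]
pad [279. 275.] [ 503.7 -290.9] [45.6 46.2] 7.9
pad [280. 189.] [ 491.8 -197. ] [47.7 41.8] 9.1
pad [287. 133.] [ 484.2 -141.8] [47.9 47.4] 7.8
[ 0.49328619 -0.19879963  0.14634919] [[282.  245.5]]
```

View pics/w9.png

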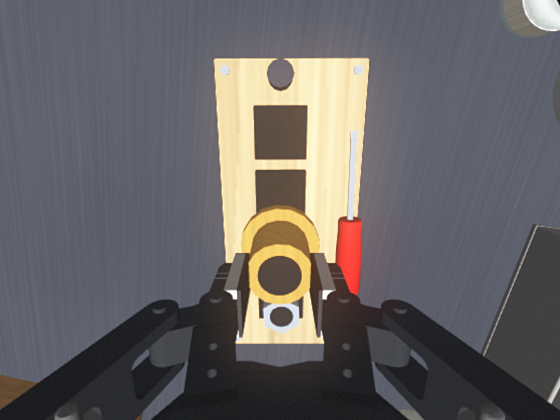

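The bush is held upright, its top ring centred near (279,277), ahead of pads at (281,131) and (281,190).

```bash
python3 - <<'E'
from h import *
s=dict(np.load('pics/w9.npz')); g=s['frame']; hsv=cv2.cvtColor(g,cv2.COLOR_RGB2HSV)
m=cv2.inRange(hsv,(8,90,0),(32,255,255)); m[:,:246]=0;m[:,313:]=0;m[:200]=0;m[312:]=0
cs,h=cv2.findContours(m,cv2.RETR_CCOMP,cv2.CHAIN_APPROX_NONE)
m2=(g.max(2)<90).astype(np.uint8); n,l,st,ce=cv2.connectedComponentsWithStats(m2,connectivity=4); i=l[276,279]; print(st[i],ce[i],ray(s,ce[i],.179)*1000, ray(s,ce[i],.177)*1000)
E
```

```text
[ 258  257   43   38 1147] [278.5483871 276.2885789] [[ 491.6671175  -201.10184991  179.        ]] [[ 491.81178894 -202.23191329  177.        ]]
```

```bash
python3 -m inch '[[0,0,-40,0,0,0,0.35],[0,0,-80,0,0,0,0.35],[0,0,-105,0,0,0,0.35],[0,0,-114,0,0,0,0.35],[0,0,-117,0,0,0,0.35],[0,0,-118,0,0,0,0.35],[0,0,-118,0,0,0,0.35],[0,0,-118,0,0,0,0.35]]'
python3 -m inch '[[0,0,-0.5,0,0,0,0.35],[0,0,-1,0,0,0,0.35],[0,0,-1,0,0,0,0.35],[0,0,-1,0,0,0,0.35]]'
```

```text
t: 26.05
position: [0.4941, -0.1998, 0.0304]
eef_rot: [0.001, 0.657, 0.754, 0.0]
wrist_force: [0.1, 0.7, -2.8]
finger_gap: 0.0305
finger_force: 50.0
t: 26.45
position: [0.4941, -0.1998, 0.0291]
eef_rot: [0.001, 0.657, 0.754, 0.0]
wrist_force: [-0.7, 0.5, 5.0]
finger_gap: 0.0306
finger_force: 51.0
```

```bash
python3 -m inch '[[0,0,0,0,0,0,0.2],[0,0,0,0,0,0,0.1],[0,0,0,0,0,0,0],[0,0,0,0,0,0,-0.2],[0,0,0,0,0,0,-0.45],[0,0,0,0,0,0,-0.45],[0,0,0,0,0,0,-0.45],[0,0,0,0,0,0,-0.45]]'
python3 -m inch '[[0,0,15,0,0,0,-0.45],[0,0,60,0,0,0,-0.45],[0,0,100,0,0,0,-0.45],[0,0,122,0,0,0,-0.45],[0,0,122,0,0,0,-0.45],[0,0,122,0,0,0,-0.45]]'
python3 -c "from h import *; snap('wrist','w10')"
python3 -m inch '[[35,263,0,0,0,-0.43,-0.45],[35,263,0,0,0,-0.43,-0.45],[35,263,0,0,0,-0.43,-0.45],[35,263,0,0,0,-0.43,-0.45],[35,263,0,0,0,-0.43,-0.45],[35,263,0,0,0,-0.43,-0.45],[35,263,0,0,0,-0.43,-0.45],[35,263,0,0,0,-0.43,-0.45]]'
python3 -m inch '[[35,263,0,0,0,-0.43,-0.45],[35,263,0,0,0,-0.43,-0.45],[35,263,0,0,0,-0.43,-0.45],[35,263,0,0,0,-0.43,-0.45],[35,263,0,0,0,-0.43,-0.45],[35,263,0,0,0,-0.43,-0.45],[35,263,0,0,0,-0.43,-0.45],[35,263,0,0,0,-0.43,-0.45],[35,263,0,0,0,-0.43,-0.45]]'
python3 - <<'E'
from h import *
s=snap('wrist','w11'); im=s['frame']; hsv=cv2.cvtColor(im,cv2.COLOR_RGB2HSV)
m=((hsv[:,:,1]<60)&(hsv[:,:,2]>140)).astype(np.uint8); m[:, :245]=0;m[:,318:]=0; m[235:]=0;
for d in cv2.findContours(m,cv2.RETR_EXTERNAL,cv2.CHAIN_APPROX_NONE)[0]:
  if cv2.contourArea(d)>300: print(cv2.minAreaRect((ray(s,d[:,0],.048)[:,:2]*1000).astype(np.float32)))
E
```

```text
t: 27.25
position: [0.4936, -0.1996, 0.0283]
eef_rot: [0.0, 0.657, 0.754, -0.0]
wrist_force: [0.2, -0.1, 0.1]
finger_gap: 0.0621
finger_force: 0.0
t: 27.85
position: [0.4935, -0.1995, 0.1501]
eef_rot: [0.0, 0.657, 0.754, 0.0]
wrist_force: [-0.3, 0.0, 0.5]
finger_gap: 0.062
finger_force: 0.0
t: 28.7
position: [0.528, 0.0637, 0.149]
eef_rot: [-0.001, 0.802, 0.597, -0.001]
wrist_force: [1.2, 0.0, -0.4]
finger_gap: 0.0621
finger_force: 0.0
t: 29.6
position: [0.5639, 0.3247, 0.1499]
eef_rot: [0.0, 0.912, 0.411, -0.0]
wrist_force: [0.9, -0.8, -0.6]
finger_gap: 0.0617
finger_force: 0.0
((564.804931640625, 327.25775146484375), (47.43830490112305, 48.219295501708984), 1.479990005493164)
```

View pics/w10.png

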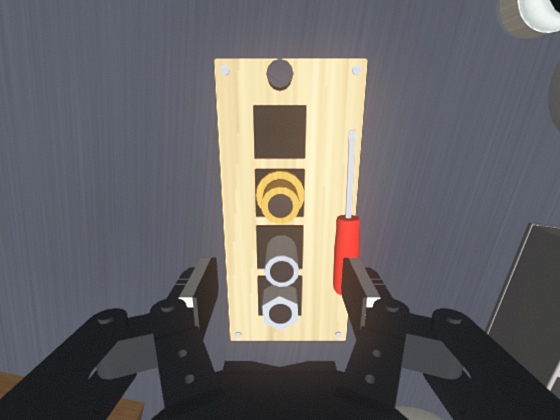

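Bush, sleeve and nut stand upright on their pads at (280,200), (282,262) and (281,305). Only the pad next to the post is still free.

```bash
python3 -m inch '[[1,1,-45,0,0,0,-0.45],[1,1,-85,0,0,0,-0.45],[1,1,-115,0,0,0,-0.45],[1,1,-130,0,0,0,-0.45],[1,1,-135,0,0,0,-0.45],[1,1,-135,0,0,0,-0.45],[1,1,-135,0,0,0,-0.45]]'
python3 -m inch '[[0,0,0,0,0,0,-0.2],[0,0,0,0,0,0,0.1],[0,0,0,0,0,0,0.1],[0,0,0,0,0,0,0.1],[0,0,0,0,0,0,0.1],[0,0,0,0,0,0,0.1],[0,0,0,0,0,0,0.1],[0,0,0,0,0,0,0.1]]' 50
```

```text
t: 30.35
position: [0.5655, 0.3276, 0.0171]
eef_rot: [-0.0, 0.911, 0.412, 0.001]
wrist_force: [-0.2, -0.1, -0.1]
finger_gap: 0.062
finger_force: 0.0
t: 31.15
position: [0.5653, 0.3277, 0.0172]
eef_rot: [-0.0, 0.911, 0.412, 0.001]
wrist_force: [-2.6, -1.8, 9.5]
finger_gap: 0.0426
finger_force: 49.3
```

```bash
python3 -m inch '[[0,0,10,0,0,0,0.1],[0,0,40,0,0,0,0.1],[0,0,80,0,0,0,0.1],[0,0,120,0,0,0,0.1],[0,0,120,0,0,0,0.1],[0,0,120,0,0,0,0.1]]' && python3 -m inch '[[-6,-40,0,0,0,0.07,0.1],[-13,-80,0,0,0,0.14,0.1],[-20,-120,0,0,0,0.22,0.1],[-27,-160,0,0,0,0.29,0.1],[-34,-200,0,0,0,0.36,0.1],[-40,-234,0,0,0,0.43,0.1],[-40,-234,0,0,0,0.43,0.1]]'
python3 -m inch '[[-6,-40,0,0,0,0.07,0.1],[-13,-80,0,0,0,0.14,0.1],[-20,-120,0,0,0,0.22,0.1],[-27,-160,0,0,0,0.29,0.1],[-34,-200,0,0,0,0.36,0.1],[-40,-234,0,0,0,0.43,0.1],[-40,-234,0,0,0,0.43,0.1],[-40,-234,0,0,0,0.43,0.1]]'
python3 hold.py w12 .031; python3 p.py w12
```

```text
t: 31.75
position: [0.5646, 0.3275, 0.1361]
eef_rot: [-0.0, 0.911, 0.412, 0.001]
wrist_force: [-0.5, 0.3, -4.0]
finger_gap: 0.0422
finger_force: 51.3
t: 32.45
position: [0.5232, 0.0901, 0.1339]
eef_rot: [-0.001, 0.803, 0.596, -0.002]
wrist_force: [0.4, -0.0, -3.2]
finger_gap: 0.0418
finger_force: 51.4
t: 33.25
position: [0.4841, -0.1405, 0.1342]
eef_rot: [-0.001, 0.657, 0.753, -0.0]
wrist_force: [-0.1, 0.4, -2.9]
finger_gap: 0.0421
finger_force: 51.5
held [ 483.  -141.5] [41.9 46.6]
pad [285. 191.] [ 484.1 -141. ] [47.8 47.5] 7.5
[ 0.48429924 -0.13995136  0.13438402] [[282.  245.5]]
```

View pics/w12.png

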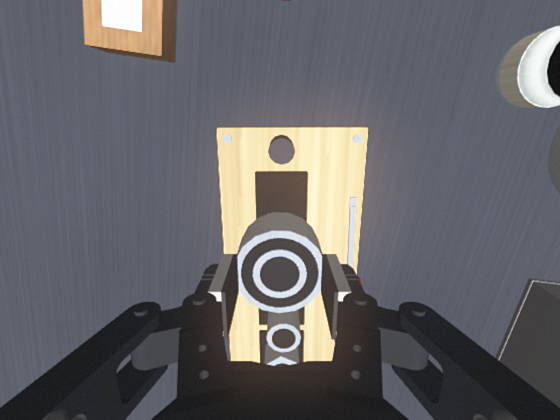

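The bearing is held upright at (280,273), in line with the last pad at (281,195) and clear of the post at (281,149).

```bash
python3 -m inch '[[0.5,0,-40,0,0,0,0.1],[0.5,0,-80,0,0,0,0.1],[0.5,0,-105,0,0,0,0.1],[0.5,0,-113,0,0,0,0.1],[0.5,0,-116,0,0,0,0.1],[0.5,0,-118,0,0,0,0.1],[0.5,0,-118,0,0,0,0.1],[0.5,0,-118,0,0,0,0.1]]'
python3 -m inch '[[0,0,-0.5,0,0,0,0.1],[0,0,-1,0,0,0,0.1],[0,0,-1,0,0,0,0.1],[0,0,-1,0,0,0,0.1]]'
```

```text
t: 34.1
position: [0.4856, -0.1407, 0.0182]
eef_rot: [0.001, 0.657, 0.754, 0.0]
wrist_force: [-0.3, 0.2, -1.9]
finger_gap: 0.0417
finger_force: 51.5
t: 34.5
position: [0.4855, -0.1408, 0.0172]
eef_rot: [0.001, 0.657, 0.754, 0.0]
wrist_force: [-2.8, 0.8, 6.3]
finger_gap: 0.0421
finger_force: 53.2
```

Contact: I'll release, rise, back away and check with all the views.

```bash
python3 -m inch '[[0,0,0,0,0,0,0],[0,0,0,0,0,0,-0.1],[0,0,0,0,0,0,-0.2],[0,0,0,0,0,0,-0.35],[0,0,0,0,0,0,-0.45],[0,0,0,0,0,0,-0.45],[0,0,0,0,0,0,-0.45]]'
python3 -m inch '[[0,0,15,0,0,0,-0.45],[0,0,60,0,0,0,-0.45],[0,0,100,0,0,0,-0.45],[0,0,140,0,0,0,-0.45],[0,0,160,0,0,0,-0.45],[0,0,160,0,0,0,-0.45]]'
python3 -c "from h import *; snap('wrist','w13')"
python3 -m inch '[[0,200,50,0,0,0,-0.45],[0,200,50,0,0,0,-0.45],[0,200,50,0,0,0,-0.45],[0,200,50,0,0,0,-0.45],[0,200,50,0,0,0,-0.45],[0,200,50,0,0,0,-0.45],[0,200,50,0,0,0,-0.45],[0,200,50,0,0,0,-0.45]]'
python3 - <<'E'
from h import *
snap('top','t13');snap('scene','s13')
pads=np.array([[510.3,-318.7],[502,-259.3],[493.8,-199.9],[485.5,-140.5]]); hs=[48,68,62,48]
for f in('w13','t13','s13'):
  s=dict(np.load('pics/'+f+'.npz')); im=s['frame'];hsv=cv2.cvtColor(im,cv2.COLOR_RGB2HSV)
  for i,(p,z) in enumerate(zip(pads,hs)):
    u=proj(s,[[p[0]/1e3,p[1]/1e3,z/1e3]])[0]; e=proj(s,[[p[0]/1e3,p[1]/1e3+.026,z/1e3]])[0]
    k=np.zeros(im.shape[:2],np.uint8); cv2.circle(k,tuple(int(round(a)) for a in u),int(np.hypot(*(e-u))),1,-1)
    m=((hsv[:,:,1]<50)&(hsv[:,:,2]>140)).astype(np.uint8)&k
    if i==2: continue
    cs=cv2.findContours(m,cv2.RETR_EXTERNAL,cv2.CHAIN_APPROX_NONE)[0]
    if not cs: continue
    d=max(cs,key=cv2.contourArea); r=cv2.minAreaRect((ray(s,d[:,0],z/1e3)[:,:2]*1000).astype(np.float32)); print(f,i,np.round(np.array(r[0])-p,1),np.round(r[1],1))
s=dict(np.load('pics/t13.npz'))['frame'][160:270,300:480]; w=dict(np.load('pics/s13.npz'))['frame'][110:230,130:300]
cv2.imwrite('pics/f.png',np.vstack([cv2.resize(s,(540,300),interpolation=3),cv2.resize(w,(540,300),interpolation=3)])[:,:,::-1])
E
python3 p.py w13
```

```text
t: 35.2
position: [0.4851, -0.1406, 0.0162]
eef_rot: [-0.0, 0.657, 0.754, -0.0]
wrist_force: [0.5, 0.6, -0.3]
finger_gap: 0.0619
finger_force: 0.0
t: 35.8
position: [0.4862, -0.141, 0.1792]
eef_rot: [0.002, 0.657, 0.754, 0.001]
wrist_force: [-0.8, 0.6, -1.0]
finger_gap: 0.0618
finger_force: 0.0
t: 36.65
position: [0.4849, 0.0582, 0.2254]
eef_rot: [-0.0, 0.657, 0.754, -0.001]
wrist_force: [-0.5, -0.1, 1.0]
finger_gap: 0.0617
finger_force: 0.0
w13 0 [-1.  -0.9] [36.7 41.5]
w13 1 [ 0.2 -1.1] [30.8 30.9]
w13 3 [-1.2 -1.1] [46.3 46.5]
t13 0 [-0.2 -1.1] [37.4 40.9]
t13 1 [ 1.2 -1.5] [30.9 31.9]
t13 3 [-0.8 -0.5] [46.1 47.3]
s13 0 [ 0.1 -0.3] [38.9 38. ]
s13 1 [ 2.6 -0.3] [33.8 29.7]
s13 3 [-0.5 -1.7] [25.5 24.9]
[0.48505029 0.05831021 0.22576055] [[ 385.9 -374.7]]
```

View pics/f.png

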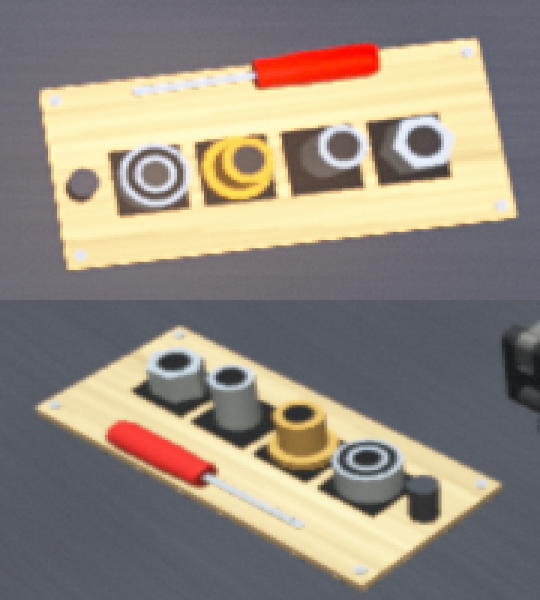

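From the post the order is bearing (153,175), bush (240,165), sleeve (340,145) and nut (420,140). All stand upright, each within about 2 mm of the middle of its pad, and the robot is clear.

```bash
python3 -c "
from cell import job_done; print(job_done())"
```

```text
the job is handed in; nothing more can be done
None
```

The job is handed in: counted from the plywood rack's post the order is now bearing, bush, sleeve, nut, all upright and within about 2 mm of their pad centres by camera (the bush checked by eye only), after about 37 s of robot time and one regrip of the bush.

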